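Lock a tin into the counter rail with the clamped sliding stop

TASK

Swing the clamp lever to loosen the sliding stop on the counter rail, open the stop wide, slide the low round tin along the counter into the rail's bay and back against the rail, then close the stop so the tin is held snugly between it and the fixed end plate, and swing the lever back to clamp it tight. Keep the tin upright on the counter all the time, and leave the tub, spice jar, drink can and oil bottle where they stand.

Things in the scene. Friction and masses are not known exactly. Their poses are not given: they have to be found in the camera images.
- can_rail: Aluminium rail fixed to the counter, 340 mm along its y. Origin: centre of its underside; +x away from the robot, +y to the fixed end plate, z up. Bar front face (back of the bay) at x=-15 mm, 42 mm high. End plate 66 mm high, inner face at y=+145 mm, 12 mm thick, sticks out to x=-95 mm. The tin's bay is the counter before the bar, between end plate and sliding stop.
- end_plate (a point): Point on the inner face of the fixed end plate, 40 mm up, 45 mm in front of the rail's centre line.
- stop (a joint): Sliding stop: value = opening in m between its jaw and the end plate, 0 to 0.200, growing as it moves to the rail's -y. A 52 mm wide saddle (90 mm rearward from the jaw face, top at z=57 mm) rides on the bar; the jaw, a plate 10 mm thick, stands before the bar from x=-21 to -80 mm, z=4 to 66 mm, and can be pushed on either face. About 2 N move it when free; clamped, it holds.
- jaw (a point): Point on the jaw face of the sliding stop (the face towards the end plate), 40 mm up, 45 mm in front of the rail's centre line. Axes as the rail's.
- clamp (a joint): Clamp lever knob on the stop, vertical axis, rad: 0 = free, 1.27 = hard clamped (lever points straight out from the rail, its -x). Clockwise from above clamps. Lever direction in the rail's frame: (-sin a, -cos a), a = 0.3 + value. It bites from about 0.55, is firm above 0.9, loose below 0.3, and stays where it is left; about 0.15 N m turn it.
- clamp_axis (a point): Centre of the clamp knob's hub on its axis, z=88 mm, 55 mm behind the jaw face (to the rail's -y), over the bar's centre line. The hub is a black round knob 38 mm in diameter, z=57 to 99 mm; it can be pushed sideways to slide the stop.
- lever_tip (a point): Axis of the upright post at the end of the lever arm, 88 mm from the knob's axis, z = 88 mm. The post is 20 mm in diameter, z = 72 to 104 mm; the arm to it is a bar 14 mm wide, z = 80 to 96 mm.
- tin: The low round steel tin with a fixed lid, plain metal, 95 mm in diameter, straight wall, 73 mm high, about 0.5 kg, standing on the counter in front of the rail between two bystanders. Origin at the centre of its underside, z up. Too wide to grip: push it. Touching the rail's bar, its axis is at x=-62.5 mm of the rail.
- tub: Bystander: small tub, 72 mm in diameter, 71 mm high, near the tin. Origin at the centre of its underside. Leave it alone.
- spice: Bystander: spice jar, 45 mm in diameter, 100 mm high, near the tin. Origin at the centre of its underside. Leave it alone.
- drink_can: Bystander: drink can, 66 mm in diameter, 115 mm high, beyond the open end of the rail. Origin at the centre of its underside. Leave it alone.
- oil_bottle: Bystander: squeeze bottle, 68 mm in diameter, 217 mm high, beyond the end plate. Origin at the centre of its underside. Leave it alone.
Not all that is in view belongs to the job. What is shaped like the tin but blue is not meant.

How it is judged:
By the outcome, as a careful person would: the job done as asked, in the order asked, and still so for the second after the job is handed in, with the robot touching nothing.
It also fails if it takes over 72 s, if anything falls off the work surface, if the arm or the gripper's body presses on something with over 40 N, if the wrist force passes 120 N, or if a joint passes its speed limit or range.

ROBOT

A 6-joint arm with a two-finger parallel gripper is mounted at the origin on a cart in front of the work surface, level with it; the furniture and walls round the work are solid. World frame = base frame: x ahead of the robot, y to its left, z up, the work surface at z = 0. Lengths are in m, angles in degrees, forces in N, time in s.
With the tool pointing down it reaches from about 0.35 to 0.775 m from the base axis. Payload 7.3 kg.
Tool frame: the origin (TCP) lies on the front face of the gripper's body, between the roots of the fingers; the fingertips stand 66 mm ahead of it and the grasp point (between the pads) lies arm.grip_point_offset ahead of it (arm.grip_point_offset is the distance from the TCP to the grasp point, in m); z points along the fingers, y is the line along which they close (so a half turn about z gives the same grasp; the last joint's range is limited). The gripper opens to 92 mm and grips with 3 to 60 N. Pads are 19 mm wide; open, the fingers measure 130 mm over their backs; the gripper's body (75 mm by 190 mm) begins 47 mm behind the grasp point.
Start: joints at [-76.203, 19.595, 87.324, -0, 73.075, -8.365], TCP at [0.198, -0.486, 0.292] pointing down, gripper open.
Joint ranges: [-145.02, 145.02], [-44.19, 115.74], [2.07, 154.8], [-57.11, 237.11], [16.16, 152.29], [-177.93, 177.93]. Speed limits (degrees/s): [147.25, 147.25, 180, 180, 180, 180].

INTERFACE

Orientations are given as [roll, pitch, yaw] about the fixed x, y, z axes, in that order (R = Rz(yaw) Ry(pitch) Rx(roll)).
In Python, from rig import arm gives the robot as it stands. The module is installed in compiled form; this text tells all that it offers.
- The arm moves only by the shell command python3 -m crank 'ROWS' [OPENING] [FORCE]. ROWS is JSON, a list of rows, each an object of numbers: "tx", "ty", "tz": the shift along the world's x, y, z in units of 0.75 m (1.0 is 0.75 m); "wx", "wy", "wz": the turn, a rotation vector about the world's x, y, z in units of 30 degrees (1.0 is 30 degrees). In form: [{"tx": .., "ty": .., "tz": .., "wx": .., "wy": .., "wz": ..}, ...]. A call has 1 to 10 rows; each row is the pose to reach, as a shift and turn from the pose commanded when the call began; what a row does not reach only later rows make up. A row lasts 1/12 s, in which the tool goes at most 41.7 mm and 7.16 degrees, less where a joint would pass 70% of its speed; a pose out of reach is approached as far as the arm can. A call with a number of a shift or a turn outside -1 to 1 is refused whole. A call with a gripper value outside its range is refused whole. OPENING is the opening, from 0 (shut) to 1 (fully open), set as the call begins (- or left out, the last holds). The fingers move at their own pace and stop on an object; FORCE is the grip in N (left out, the last holds). Time passes only in rows, so rows that repeat a pose let the fingers close. It gives the time, the measured TCP pose, the force, the opening and the grip force at its end, in the units of the state.
- arm.sense(): the state, without advancing time (a new reading comes with each control period).
- arm.grab_frame(name): name is "side" or "top"; returns the picture (384x512x3 uint8, blue, green, red); there is no depth.
- arm.camera_info(name): a dict with "fx", "fy", "cx", "cy" (pixels), "eye" and "orientation" of the camera in the world. Camera axes: x right, y down, z forward; pixel columns grow to the right and rows downward; lengths in m; the calibration is good to about 2 mm. A picture is of the moment at which its call begins. camera_info takes no time and is no camera call.
- arm.close_job(): hands the job in; it is judged then, once.
The state is a dict: "clock": time; "q": joint angles; "dq": joint speeds; "joint_efforts": joint torques, N m; "tcp_pos": TCP position; "orientation": TCP orientation; "ft_force": force on the tool from outside, world axes, zero at the start; "ft_torque": the same for the moment, N m; "width": finger opening in m; "grasp_force": force on a finger pad.
Only numpy, scipy, OpenCV 4.12 (cv2) and the standard library are available. Lean on these libraries where they do the work, as an engineer would, in place of code of your own. Each camera call takes 0.05 s, during which the arm holds its last target. There are 200 camera calls.

## Working session

There is one attempt and no reset: what is moved stays moved. The work goes in short steps, Python scripts to look and compute and a shell command to move; the robot and the scene stay as the last step left them, time stands still between calls to the robot, and variables do not carry over. Pictures are saved under pics/ and viewed, at most 10 in all, crops included, and the job is handed in when it is done.

```bash
mkdir -p pics; python3 - <<'E'
from rig import arm
import cv2,numpy as np
for n in("side","top"):
    cv2.imwrite(f"pics/{n}0.png",arm.grab_frame(n)); print(n,arm.camera_info(n))
s=arm.sense(); print(s["clock"],s["tcp_pos"],s["orientation"],s["width"],s["ft_force"],arm.grip_point_offset)
E
```

```text
side {'fx': 368.7114462190962, 'fy': 368.7114462190962, 'cx': 259.067842001155, 'cy': 183.99681971523117, 'eye': array([ 0.58842225, -0.92385195,  0.51707514]), 'orientation': array([-115.47427744,   -0.58054752,    1.8700617 ])}
top {'fx': 394.3786829829126, 'fy': 394.3786829829126, 'cx': 259.7425973190616, 'cy': 192.25060061868618, 'eye': array([ 0.44901874, -0.00605544,  0.98942546]), 'orientation': array([-172.47237565,   -0.63878848,  -89.78440012])}
0.1 [ 0.19799834 -0.48595634  0.2916246 ] [-1.79923791e+02 -9.82948411e-03  2.21632431e+01] 0.09211496875017516 [ 0.05537517 -0.06152385 -0.53159093] 0.0467
```

View pics/side0.png

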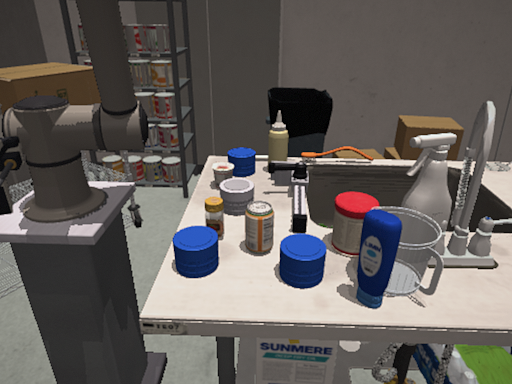

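View pics/top0.png

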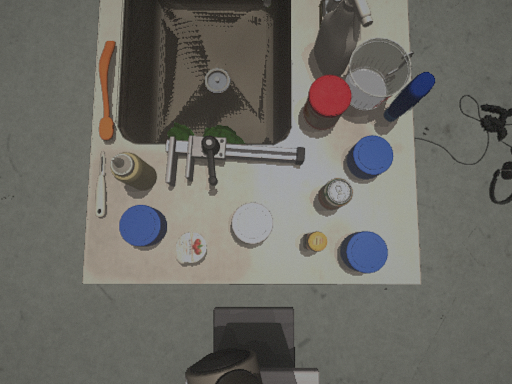

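The side view shows the rail near (300,200), the tin at (237,195) behind the spice jar at (214,218), and the drink can at (259,227). In the top view the tin's lid is at (252,223) and the end plate at (171,162). The jaw is at (190,158), the hub at (210,143), the lever tip at (212,181) and the rail's far end at (302,155). The tub is at (192,249), the spice jar at (317,241), the drink can at (337,194) and the bottle at (127,170). I'll zoom in on both.

```bash
python3 - <<'E'
import cv2
t=cv2.imread("pics/top0.png");s=cv2.imread("pics/side0.png")
cv2.imwrite("pics/topc.png",cv2.resize(t[120:270,110:310],None,fx=4,fy=4,interpolation=cv2.INTER_CUBIC))
cv2.imwrite("pics/sidec.png",cv2.resize(s[140:250,200:330],None,fx=5,fy=5,interpolation=cv2.INTER_CUBIC))
E
```

```text
(no output)
```

View pics/topc.png

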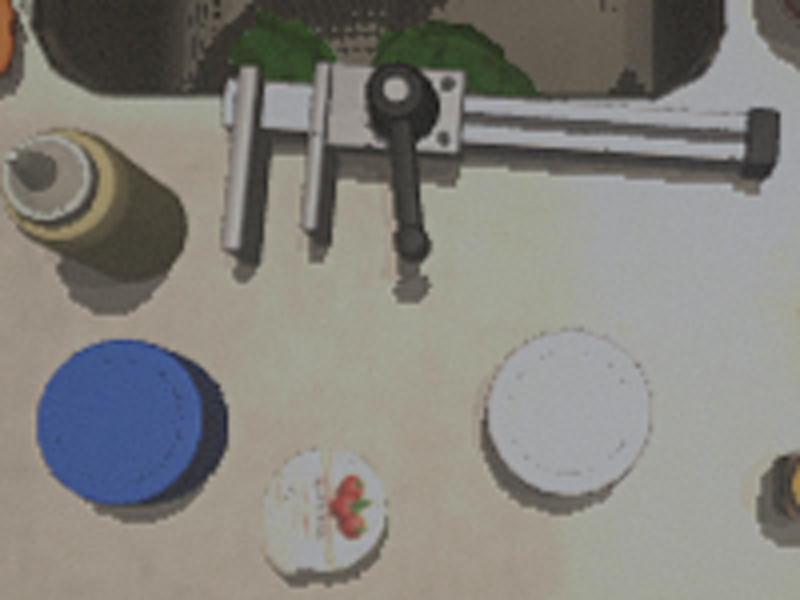

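View pics/sidec.png

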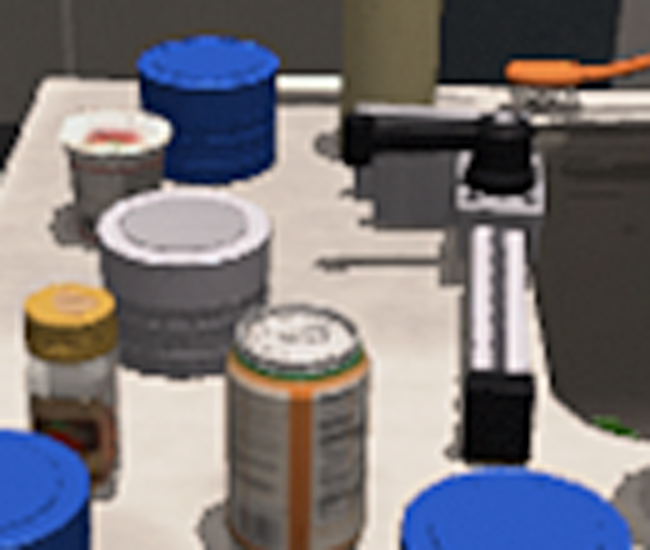

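The top crop shows the tin lid centred at (570,412) with radius 82, the hub top at about (400,97) and the lever post top at (412,243). The jaw face edge runs from (316,65) to (303,230) and the plate's inner edge from (258,68) to (242,250). The bar front edge runs from (265,130) to (745,160). In the side crop the tin lid is at (185,228), the hub at (500,118) and the lever post top at (357,112).

```bash
cat > h.py <<'E'
from rig import arm
import cv2,numpy as np
from scipy.spatial.transform import Rotation as R
def ray(n,u,v):
    c=arm.camera_info(n); d=np.array([(u-c["cx"])/c["fx"],(v-c["cy"])/c["fy"],1])
    return c["eye"],R.from_euler("xyz",c["orientation"],degrees=True).apply(d)
def onz(n,u,v,z):
    e,d=ray(n,u,v); return e+d*(z-e[2])/d[2]
def tri(a,b):
    (e,d),(f,g)=ray("top",*a),ray("side",*b)
    s=np.linalg.lstsq(np.c_[d,-g],f-e,rcond=None)[0]
    p,q=e+d*s[0],f+g*s[1]; return (p+q)/2,np.linalg.norm(p-q)
T=lambda u,v:(110+(u+.5)/4-.5,120+(v+.5)/4-.5)
S=lambda u,v:(200+(u+.5)/5-.5,140+(v+.5)/5-.5)
def project(n,p):
    c=arm.camera_info(n); q=R.from_euler("xyz",c["orientation"],degrees=True).inv().apply(np.array(p)-c["eye"])
    return q[:2]/q[2]*[c["fx"],c["fy"]]+[c["cx"],c["cy"]]
E
python3 - <<'E'
from h import *
np.set_printoptions(precision=4,suppress=True)
t=cv2.imread("pics/top0.png");hsv=cv2.cvtColor(t,cv2.COLOR_BGR2HSV)
g=cv2.medianBlur(cv2.cvtColor(t,cv2.COLOR_BGR2GRAY),3)
c=cv2.HoughCircles(g[150:280,110:340],cv2.HOUGH_GRADIENT,1,20,param1=80,param2=15,minRadius=10,maxRadius=24)
print(c[0]+[110,150,0] if c is not None else None)
print("tri tin",tri(T(570,412),S(185,228)),"post",tri(T(412,243),S(357,112)),"hub",tri(T(400,97),S(507,120)))
for n,p,z in [("tin",(570,412),.073),("hub",(400,97),.099),("post",(412,243),.104),("jaw0",(316,65),.066),("jaw1",(303,230),.066),("ep0",(258,68),.066),("ep1",(242,250),.066),("bar0",(265,130),.042),("bar1",(745,160),.042),("bb0",(465,98),.042),("bb1",(745,115),.042)]:
    print(n,onz("top",*T(*p),z))
print("tub",onz("top",192,249,.071),"spice",onz("top",317,241,.1),"can",onz("top",338,190,.115),"bottle",onz("top",127,172,.19))
E
```

```text
[[139.5 224.5  20.1]
 [251.5 222.5  20. ]
 [141.5 176.5  14.4]
 [122.5 163.5  16. ]
 [332.5 194.5  15.1]
 [190.5 247.5  18. ]
 [315.5 240.5  11.4]
 [202.5 175.5  13.2]]
tri tin (array([0.4995, 0.0017, 0.0706]), np.float64(0.0008434979320681016)) post (array([0.5936, 0.0915, 0.1061]), np.float64(0.0024560309681388977)) hub (array([0.6819, 0.1009, 0.0987]), np.float64(0.005601194181747711))
tin [0.499  0.0016 0.073 ]
hub [0.6789 0.1007 0.099 ]
post [0.5927 0.0916 0.104 ]
jaw0 [0.7068 0.1555 0.066 ]
jaw1 [0.6063 0.1604 0.066 ]
ep0 [0.7047 0.1902 0.066 ]
ep1 [0.5941 0.1961 0.066 ]
bar0 [0.6724 0.1897 0.042 ]
bar1 [ 0.6554 -0.1045  0.042 ]
bb0 [0.6933 0.0676 0.042 ]
bb1 [ 0.6837 -0.1047  0.042 ]
tub [0.4379 0.1395 0.071 ] spice [ 0.457  -0.1443  0.1   ] can [ 0.5706 -0.1909  0.115 ] bottle [0.5952 0.2578 0.19  ]
```

```bash
python3 -m crank '[{"tx":0.527,"ty":0.77,"tz":-0.055,"wz":-0.5},{"tx":0.527,"ty":0.77,"tz":-0.055,"wz":-0.5},{"tx":0.527,"ty":0.77,"tz":-0.055,"wz":-0.5},{"tx":0.527,"ty":0.77,"tz":-0.055,"wz":-0.5},{"tx":0.527,"ty":0.77,"tz":-0.055,"wz":-0.5},{"tx":0.527,"ty":0.77,"tz":-0.055,"wz":-0.5},{"tx":0.527,"ty":0.77,"tz":-0.055,"wz":-0.5},{"tx":0.527,"ty":0.77,"tz":-0.055,"wz":-0.5},{"tx":0.527,"ty":0.77,"tz":-0.055,"wz":-0.5},{"tx":0.527,"ty":0.77,"tz":-0.055,"wz":-0.5}]' 0.5 20
python3 - <<'E'
from h import *
t=cv2.imread("pics/top0.png")
for z in(.1,.15):print(onz("top",330,95,z))
print(tri((330,95),(356,203)))
E
```

```text
[ 0.79862377 -0.18023051  0.1       ]
[ 0.77897035 -0.17043907  0.15      ]
(array([ 0.79016117, -0.17641395,  0.11888111]), np.float64(0.0019402068998926078))invalid input
```

```bash
python3 -m crank '[{"tx":0.527,"ty":0.77,"tz":-0.055,"wx":0,"wy":0,"wz":-0.5},{"tx":0.527,"ty":0.77,"tz":-0.055,"wx":0,"wy":0,"wz":-0.5},{"tx":0.527,"ty":0.77,"tz":-0.055,"wx":0,"wy":0,"wz":-0.5},{"tx":0.527,"ty":0.77,"tz":-0.055,"wx":0,"wy":0,"wz":-0.5},{"tx":0.527,"ty":0.77,"tz":-0.055,"wx":0,"wy":0,"wz":-0.5},{"tx":0.527,"ty":0.77,"tz":-0.055,"wx":0,"wy":0,"wz":-0.5},{"tx":0.527,"ty":0.77,"tz":-0.055,"wx":0,"wy":0,"wz":-0.5},{"tx":0.527,"ty":0.77,"tz":-0.055,"wx":0,"wy":0,"wz":-0.5},{"tx":0.527,"ty":0.77,"tz":-0.055,"wx":0,"wy":0,"wz":-0.5},{"tx":0.527,"ty":0.77,"tz":-0.055,"wx":0,"wy":0,"wz":-0.5}]' 0.5 20
```

```text
clock: 0.93
tcp_pos: [0.4318, -0.1436, 0.2677]
orientation: [180.0, 0.0, 7.2]
ft_force: [1.6, -0.4, 0.2]
width: 0.0458
grasp_force: 0.0
```

```bash
python3 -m crank '[{"tx":0.214,"ty":0.314,"tz":-0.024,"wx":0,"wy":0,"wz":0},{"tx":0.214,"ty":0.314,"tz":-0.024,"wx":0,"wy":0,"wz":0},{"tx":0.214,"ty":0.314,"tz":-0.024,"wx":0,"wy":0,"wz":0},{"tx":0.214,"ty":0.314,"tz":-0.024,"wx":0,"wy":0,"wz":0},{"tx":0.214,"ty":0.314,"tz":-0.024,"wx":0,"wy":0,"wz":0},{"tx":0.214,"ty":0.314,"tz":-0.024,"wx":0,"wy":0,"wz":0},{"tx":0.214,"ty":0.314,"tz":-0.024,"wx":0,"wy":0,"wz":0},{"tx":0.214,"ty":0.314,"tz":-0.024,"wx":0,"wy":0,"wz":0},{"tx":0.214,"ty":0.314,"tz":-0.024,"wx":0,"wy":0,"wz":0},{"tx":0.214,"ty":0.314,"tz":-0.024,"wx":0,"wy":0,"wz":0}]'
```

```text
clock: 1.77
tcp_pos: [0.5913, 0.0897, 0.2493]
orientation: [180.0, 0.1, 7.2]
ft_force: [0.5, -0.1, 0.1]
width: 0.0461
grasp_force: 0.0
```

```bash
python3 -m crank '[{"tx":0.001,"ty":0.002,"tz":-0.05,"wx":0,"wy":0,"wz":0},{"tx":0.001,"ty":0.002,"tz":-0.1,"wx":0,"wy":0,"wz":0},{"tx":0.001,"ty":0.002,"tz":-0.139,"wx":0,"wy":0,"wz":0},{"tx":0.001,"ty":0.002,"tz":-0.139,"wx":0,"wy":0,"wz":0}]'; python3 -m crank '[{"tx":0,"ty":0,"tz":0,"wx":0,"wy":0,"wz":0},{"tx":0,"ty":0,"tz":0,"wx":0,"wy":0,"wz":0},{"tx":0,"ty":0,"tz":0,"wx":0,"wy":0,"wz":0},{"tx":0,"ty":0,"tz":0,"wx":0,"wy":0,"wz":0},{"tx":0,"ty":0,"tz":0,"wx":0,"wy":0,"wz":0}]' 0 20
python3 - <<'E'
from h import *
cv2.imwrite("pics/s1.png",cv2.resize(arm.grab_frame("side")[120:250,200:330],None,fx=4,fy=4))
E
```

```text
clock: 2.1
tcp_pos: [0.5887, 0.0897, 0.1401]
orientation: [-180.0, 0.7, 7.0]
ft_force: [-1.2, -0.6, -0.4]
width: 0.046
grasp_force: 0.0
clock: 2.52
tcp_pos: [0.5933, 0.0914, 0.1476]
orientation: [180.0, -0.2, 7.2]
ft_force: [-0.5, 0.3, 4.3]
width: 0.0196
grasp_force: 20.0
```

View pics/s1.png

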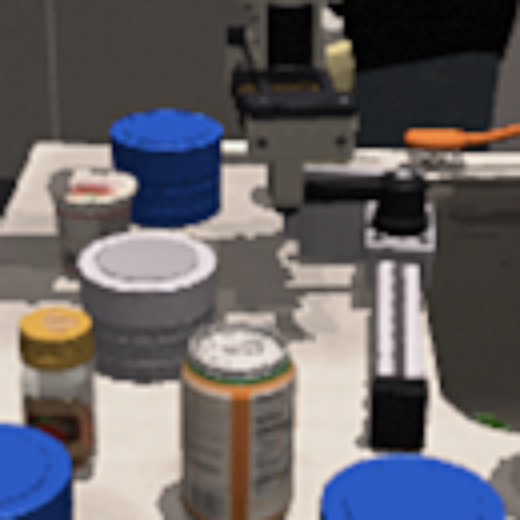

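The grasp is good: width is 19.6 mm on the 20 mm post, and the side crop shows the fingers around the lever end at (288,190). I'll work out the swing arc.

```bash
cat >> h.py <<'E'
psi=np.radians(-3.1); ex=np.array([np.cos(psi),np.sin(psi)]); ey=np.array([-np.sin(psi),np.cos(psi)])
d=lambda a:.088*(-np.sin(a)*ex-np.cos(a)*ey)
def arc(a0,a1,n,slide=0.):
    for i,a in enumerate(np.linspace(a0,a1,n+1)[1:]):
        s=(d(a)-d(a0)+slide*ey*(i+1)/n)/.75; print("%.4f %.4f wz %.3f"%(*s,np.degrees(a0-a)/30))
E
python3 -c "
from h import *
arc(1.40,.36,10)"
```

```text
0.0020 -0.0120 wz 0.199
0.0053 -0.0238 wz 0.397
0.0098 -0.0351 wz 0.596
0.0155 -0.0459 wz 0.795
0.0222 -0.0561 wz 0.993
0.0299 -0.0655 wz 1.192
0.0386 -0.0741 wz 1.390
0.0482 -0.0817 wz 1.589
0.0584 -0.0883 wz 1.788
0.0693 -0.0938 wz 1.986
```

```bash
python3 -m crank '[{"tx":0.002,"ty":-0.012,"tz":0,"wx":0,"wy":0,"wz":0.2},{"tx":0.0053,"ty":-0.0238,"tz":0,"wx":0,"wy":0,"wz":0.4},{"tx":0.0098,"ty":-0.0351,"tz":0,"wx":0,"wy":0,"wz":0.6},{"tx":0.0155,"ty":-0.0459,"tz":0,"wx":0,"wy":0,"wz":0.8},{"tx":0.0222,"ty":-0.0561,"tz":0,"wx":0,"wy":0,"wz":0.99}]'; python3 -m crank '[{"tx":0,"ty":0,"tz":0,"wx":0,"wy":0,"wz":0}]'
```

```text
clock: 2.98
tcp_pos: [0.6104, 0.0491, 0.1475]
orientation: [179.9, -0.2, 37.1]
ft_force: [1.5, 2.2, 5.2]
width: 0.0194
grasp_force: 20.0
clock: 3.07
tcp_pos: [0.611, 0.0481, 0.1475]
orientation: [179.8, -0.2, 37.1]
ft_force: [1.0, -0.7, 7.1]
width: 0.0193
grasp_force: 20.0
```

```bash
python3 -m crank '[{"tx":0.0077,"ty":-0.0094,"tz":0,"wx":0,"wy":0,"wz":0.2},{"tx":0.0164,"ty":-0.018,"tz":0,"wx":0,"wy":0,"wz":0.4},{"tx":0.026,"ty":-0.0256,"tz":0,"wx":0,"wy":0,"wz":0.6},{"tx":0.0362,"ty":-0.0322,"tz":0,"wx":0,"wy":0,"wz":0.8},{"tx":0.0471,"ty":-0.0377,"tz":0,"wx":0,"wy":0,"wz":0.99},{"tx":0.0471,"ty":-0.0377,"tz":0,"wx":0,"wy":0,"wz":0.99}]'
```

```text
clock: 3.57
tcp_pos: [0.6467, 0.0202, 0.1475]
orientation: [179.7, -0.1, 66.8]
ft_force: [1.7, -0.9, 5.5]
width: 0.0196
grasp_force: 20.0
```

```bash
python3 -m crank '[{"tx":-0.0012,"ty":-0.022,"tz":0,"wx":0,"wy":0,"wz":0},{"tx":-0.0024,"ty":-0.044,"tz":0,"wx":0,"wy":0,"wz":0},{"tx":-0.0036,"ty":-0.066,"tz":0,"wx":0,"wy":0,"wz":0},{"tx":-0.0048,"ty":-0.088,"tz":0,"wx":0,"wy":0,"wz":0},{"tx":-0.006,"ty":-0.11,"tz":0,"wx":0,"wy":0,"wz":0},{"tx":-0.0071,"ty":-0.132,"tz":0,"wx":0,"wy":0,"wz":0},{"tx":-0.0083,"ty":-0.154,"tz":0,"wx":0,"wy":0,"wz":0},{"tx":-0.0095,"ty":-0.176,"tz":0,"wx":0,"wy":0,"wz":0},{"tx":-0.0104,"ty":-0.193,"tz":0,"wx":0,"wy":0,"wz":0},{"tx":-0.0104,"ty":-0.193,"tz":0,"wx":0,"wy":0,"wz":0}]'; python3 -m crank '[{"tx":0,"ty":0,"tz":0,"wx":0,"wy":0,"wz":0},{"tx":0,"ty":0,"tz":0,"wx":0,"wy":0,"wz":0}]' 0.5
python3 - <<'E'
from h import *
cv2.imwrite("pics/t1.png",cv2.resize(arm.grab_frame("top")[90:270,110:390],None,fx=2.8,fy=2.8,interpolation=cv2.INTER_CUBIC))
E
```

```text
clock: 4.4
tcp_pos: [0.6374, -0.1264, 0.1476]
orientation: [179.8, 0.0, 66.4]
ft_force: [0.4, -1.7, 6.1]
width: 0.0196
grasp_force: 20.0
clock: 4.57
tcp_pos: [0.6366, -0.1238, 0.146]
orientation: [180.0, -0.0, 66.5]
ft_force: [0.4, 0.1, 0.6]
width: 0.0285
grasp_force: 0.0
```

View pics/t1.png

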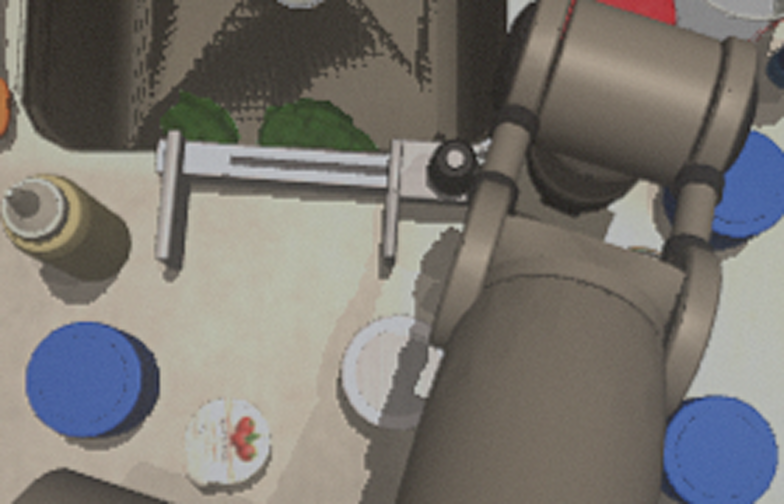

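The stop is now open about 175 mm: the jaw is at crop (390,200) and the plate at (175,200). The tin still stands at (395,370). Next I'll lift off and go behind the tin.

```bash
python3 -m crank '[{"tx":0,"ty":0,"tz":0.05,"wx":0,"wy":0,"wz":0},{"tx":0,"ty":0,"tz":0.1,"wx":0,"wy":0,"wz":0},{"tx":-0.04,"ty":0.02,"tz":0.139,"wx":0,"wy":0,"wz":-0.1},{"tx":-0.09,"ty":0.04,"tz":0.139,"wx":0,"wy":0,"wz":-0.2},{"tx":-0.14,"ty":0.06,"tz":0.139,"wx":0,"wy":0,"wz":-0.35},{"tx":-0.19,"ty":0.08,"tz":0.139,"wx":0,"wy":0,"wz":-0.45},{"tx":-0.238,"ty":0.105,"tz":0.139,"wx":0,"wy":0,"wz":-0.55},{"tx":-0.238,"ty":0.105,"tz":0.139,"wx":0,"wy":0,"wz":-0.55},{"tx":-0.238,"ty":0.105,"tz":0.139,"wx":0,"wy":0,"wz":-0.55}]' 0.55; python3 - <<'E'
from h import *
cv2.imwrite("pics/s2.png",cv2.resize(arm.grab_frame("side")[120:270,190:390],None,fx=3.5,fy=3.5))
E
```

```text
clock: 5.37
tcp_pos: [0.4565, -0.0437, 0.2502]
orientation: [-180.0, 0.0, 50.2]
ft_force: [0.9, -0.6, 0.6]
width: 0.0504
grasp_force: 0.0
```

View pics/s2.png

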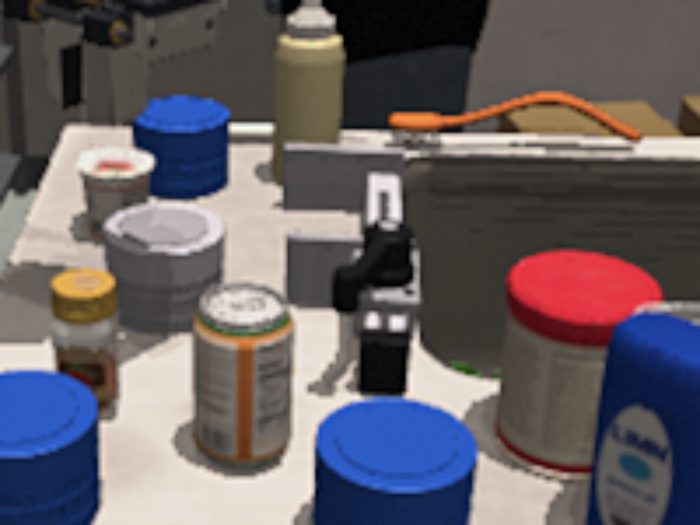

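The side crop shows the lever free at (370,275), pointing along the rail. The tin stands at (165,265) and the bystanders haven't moved. I'll descend behind the tin and push.

```bash
python3 -m crank '[{"tx":0,"ty":0,"tz":-0.05,"wx":0,"wy":0,"wz":0},{"tx":0,"ty":0,"tz":-0.1,"wx":0,"wy":0,"wz":0},{"tx":0,"ty":0,"tz":-0.15,"wx":0,"wy":0,"wz":0},{"tx":0,"ty":0,"tz":-0.18,"wx":0,"wy":0,"wz":0},{"tx":0,"ty":0,"tz":-0.199,"wx":0,"wy":0,"wz":0},{"tx":0,"ty":0,"tz":-0.199,"wx":0,"wy":0,"wz":0}]' && python3 -m crank '[{"tx":0.0088,"ty":0.01,"tz":0,"wx":0,"wy":0,"wz":0},{"tx":0.0176,"ty":0.02,"tz":0,"wx":0,"wy":0,"wz":0},{"tx":0.0264,"ty":0.03,"tz":0,"wx":0,"wy":0,"wz":0},{"tx":0.0352,"ty":0.04,"tz":0,"wx":0,"wy":0,"wz":0},{"tx":0.044,"ty":0.05,"tz":0,"wx":0,"wy":0,"wz":0},{"tx":0.0528,"ty":0.06,"tz":0,"wx":0,"wy":0,"wz":0},{"tx":0.0616,"ty":0.07,"tz":0,"wx":0,"wy":0,"wz":0},{"tx":0.0704,"ty":0.08,"tz":0,"wx":0,"wy":0,"wz":0},{"tx":0.0792,"ty":0.09,"tz":0,"wx":0,"wy":0,"wz":0},{"tx":0.088,"ty":0.1,"tz":0,"wx":0,"wy":0,"wz":0}]'; python3 - <<'E'
from h import *
cv2.imwrite("pics/s3.png",cv2.resize(arm.grab_frame("side")[120:250,190:350],None,fx=3.5,fy=3.5))
E
```

```text
clock: 5.92
tcp_pos: [0.4581, -0.0452, 0.0975]
orientation: [-179.7, 0.1, 50.1]
ft_force: [-0.9, 0.5, 0.1]
width: 0.0508
grasp_force: 0.0
clock: 6.75
tcp_pos: [0.5248, 0.0308, 0.1008]
orientation: [180.0, 0.0, 50.1]
ft_force: [-2.6, -3.3, 2.9]
width: 0.0506
grasp_force: 2.3
```

View pics/s3.png

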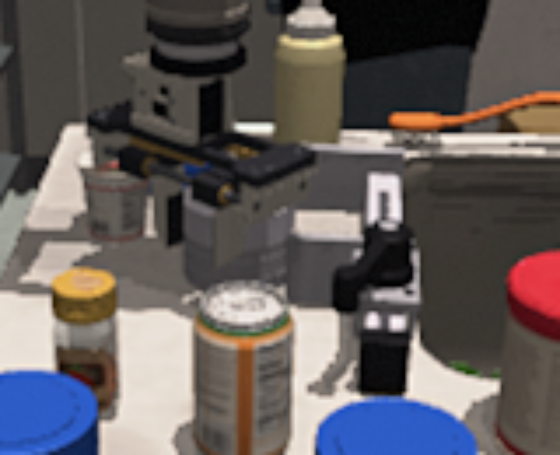

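The tin sits in the two-finger cradle at crop (235,240) and is heading between the jaw and the plate. The push force is about 4 N. I'll continue.

```bash
python3 -m crank '[{"tx":0.0088,"ty":0.01,"tz":0,"wx":0,"wy":0,"wz":0},{"tx":0.0176,"ty":0.02,"tz":0,"wx":0,"wy":0,"wz":0},{"tx":0.0264,"ty":0.03,"tz":0,"wx":0,"wy":0,"wz":0},{"tx":0.0352,"ty":0.04,"tz":0,"wx":0,"wy":0,"wz":0},{"tx":0.044,"ty":0.05,"tz":0,"wx":0,"wy":0,"wz":0},{"tx":0.0528,"ty":0.06,"tz":0,"wx":0,"wy":0,"wz":0},{"tx":0.0616,"ty":0.07,"tz":0,"wx":0,"wy":0,"wz":0},{"tx":0.0704,"ty":0.08,"tz":0,"wx":0,"wy":0,"wz":0},{"tx":0.075,"ty":0.085,"tz":0,"wx":0,"wy":0,"wz":0},{"tx":0.077,"ty":0.088,"tz":0,"wx":0,"wy":0,"wz":0}]'; for i in 1 2; do python3 -m crank '[{"tx":0.0015,"ty":0.0017,"tz":0,"wx":0,"wy":0,"wz":0},{"tx":0.003,"ty":0.0033,"tz":0,"wx":0,"wy":0,"wz":0}]'; done
```

```text
clock: 7.63
tcp_pos: [0.5826, 0.0968, 0.1006]
orientation: [180.0, -0.0, 50.1]
ft_force: [-2.0, -2.5, 0.3]
width: 0.0503
grasp_force: 1.4
clock: 7.8
tcp_pos: [0.584, 0.0985, 0.1006]
orientation: [-180.0, 0.0, 50.1]
ft_force: [-2.3, -1.8, 1.0]
width: 0.0505
grasp_force: 1.3
clock: 7.97
tcp_pos: [0.5863, 0.1008, 0.1006]
orientation: [-180.0, 0.0, 50.0]
ft_force: [-1.1, -2.1, -0.6]
width: 0.0505
grasp_force: 1.2
```

```bash
for i in 1 2 3; do python3 -m crank '[{"tx":0.001,"ty":0.0005,"tz":0,"wx":0,"wy":0,"wz":0},{"tx":0.002,"ty":0.001,"tz":0,"wx":0,"wy":0,"wz":0}]' | egrep "tcp|ft_f"; done
```

```text
tcp_pos: [0.5878, 0.1017, 0.1006]
ft_force: [-1.9, -0.7, 0.6]
tcp_pos: [0.5894, 0.1025, 0.1006]
ft_force: [-2.2, -0.8, 0.1]
tcp_pos: [0.5908, 0.1032, 0.1006]
ft_force: [-4.3, -1.5, 0.6]
```

```bash
for i in 1 2; do python3 -m crank '[{"tx":0.001,"ty":0,"tz":0,"wx":0,"wy":0,"wz":0},{"tx":0.002,"ty":0,"tz":0,"wx":0,"wy":0,"wz":0}]' | egrep "tcp|ft_f"; done
```

```text
tcp_pos: [0.5911, 0.1032, 0.1004]
ft_force: [-9.4, -2.7, 4.7]
tcp_pos: [0.5914, 0.1032, 0.1003]
ft_force: [-13.0, -2.9, 7.7]
```

```bash
python3 -m crank '[{"tx":-0.008,"ty":-0.009,"tz":0,"wx":0,"wy":0,"wz":0},{"tx":-0.02,"ty":-0.023,"tz":0,"wx":0,"wy":0,"wz":0},{"tx":-0.038,"ty":-0.041,"tz":0,"wx":0,"wy":0,"wz":0},{"tx":-0.038,"ty":-0.041,"tz":0.05,"wx":0,"wy":0,"wz":0},{"tx":-0.038,"ty":-0.041,"tz":0.1,"wx":0,"wy":0,"wz":0},{"tx":-0.038,"ty":-0.041,"tz":0.15,"wx":0,"wy":0,"wz":0.2},{"tx":-0.038,"ty":-0.08,"tz":0.2,"wx":0,"wy":0,"wz":0.4},{"tx":-0.01,"ty":-0.13,"tz":0.2,"wx":0,"wy":0,"wz":0.54},{"tx":0.02,"ty":-0.18,"tz":0.2,"wx":0,"wy":0,"wz":0.54},{"tx":0.04,"ty":-0.23,"tz":0.2,"wx":0,"wy":0,"wz":0.54}]' 0.5; python3 - <<'E'
from h import *
cv2.imwrite("pics/t2.png",cv2.resize(arm.grab_frame("top")[110:270,110:310],None,fx=3.8,fy=3.6,interpolation=cv2.INTER_CUBIC))
E
```

```text
clock: 9.63
tcp_pos: [0.6236, -0.0655, 0.2528]
orientation: [179.7, -0.1, 66.3]
ft_force: [0.6, 0.2, -0.5]
width: 0.0455
grasp_force: 0.0
```

View pics/t2.png

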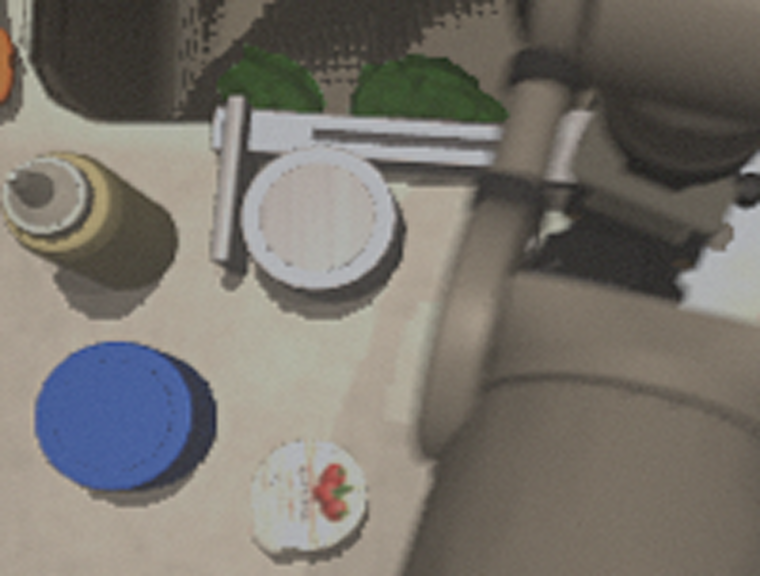

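The tin is in the bay at (320,218), touching the bar, with a gap of about 2 mm to the end plate at (235,190). Next I'll re-grip the lever post.

```bash
python3 -m crank '[{"tx":0.009,"ty":-0.04,"tz":0,"wx":0,"wy":0,"wz":0},{"tx":0.018,"ty":-0.08,"tz":0,"wx":0,"wy":0,"wz":0},{"tx":0.018,"ty":-0.08,"tz":-0.02,"wx":0,"wy":0,"wz":0},{"tx":0.018,"ty":-0.08,"tz":-0.07,"wx":0,"wy":0,"wz":0},{"tx":0.018,"ty":-0.08,"tz":-0.11,"wx":0,"wy":0,"wz":0},{"tx":0.018,"ty":-0.08,"tz":-0.14,"wx":0,"wy":0,"wz":0},{"tx":0.018,"ty":-0.08,"tz":-0.14,"wx":0,"wy":0,"wz":0}]' 0.5; python3 -m crank '[{"tx":0,"ty":0,"tz":0,"wx":0,"wy":0,"wz":0},{"tx":0,"ty":0,"tz":0,"wx":0,"wy":0,"wz":0},{"tx":0,"ty":0,"tz":0,"wx":0,"wy":0,"wz":0},{"tx":0,"ty":0,"tz":0,"wx":0,"wy":0,"wz":0},{"tx":0,"ty":0,"tz":0,"wx":0,"wy":0,"wz":0}]' 0 25
```

```text
clock: 10.27
tcp_pos: [0.633, -0.1237, 0.1403]
orientation: [-179.5, 0.0, 66.2]
ft_force: [-0.9, 0.0, -0.2]
width: 0.046
grasp_force: 0.0
clock: 10.68
tcp_pos: [0.6362, -0.1246, 0.1475]
orientation: [179.8, -0.0, 66.3]
ft_force: [0.2, -0.8, 2.8]
width: 0.0191
grasp_force: 25.0
```

```bash
python3 -m crank '[{"tx":0.001,"ty":0.018,"tz":0,"wx":0,"wy":0,"wz":0},{"tx":0.002,"ty":0.036,"tz":0,"wx":0,"wy":0,"wz":0},{"tx":0.003,"ty":0.054,"tz":0,"wx":0,"wy":0,"wz":0},{"tx":0.004,"ty":0.072,"tz":0,"wx":0,"wy":0,"wz":0},{"tx":0.005,"ty":0.088,"tz":0,"wx":0,"wy":0,"wz":0},{"tx":0.0055,"ty":0.097,"tz":0,"wx":0,"wy":0,"wz":0},{"tx":0.0055,"ty":0.099,"tz":0,"wx":0,"wy":0,"wz":0}]'|egrep "tcp|ft_f|width"; for i in 1 2 3; do python3 -m crank '[{"tx":0.0001,"ty":0.0013,"tz":0,"wx":0,"wy":0,"wz":0},{"tx":0.0002,"ty":0.0026,"tz":0,"wx":0,"wy":0,"wz":0}]' | egrep "tcp|ft_f|width"; done
```

```text
tcp_pos: [0.6406, -0.0481, 0.1474]
ft_force: [1.8, -3.1, 4.8]
width: 0.0196
tcp_pos: [0.6406, -0.0474, 0.1474]
ft_force: [1.2, -2.2, 6.1]
width: 0.0193
tcp_pos: [0.6408, -0.0457, 0.1474]
ft_force: [-0.8, -5.2, 7.1]
width: 0.0195
tcp_pos: [0.6408, -0.0443, 0.1474]
ft_force: [1.0, -3.7, 6.5]
width: 0.0193
```

```bash
for i in 1 2 3 4; do python3 -m crank '[{"tx":0.0001,"ty":0.0013,"tz":0,"wx":0,"wy":0,"wz":0},{"tx":0.0002,"ty":0.0026,"tz":0,"wx":0,"wy":0,"wz":0}]' | egrep "tcp|ft_f|width"; done
```

```text
tcp_pos: [0.641, -0.0424, 0.1474]
ft_force: [-0.2, -4.9, 6.5]
width: 0.0193
tcp_pos: [0.6411, -0.0405, 0.1474]
ft_force: [0.1, -4.2, 6.5]
width: 0.0196
tcp_pos: [0.6411, -0.0388, 0.1474]
ft_force: [-1.2, -9.1, 6.2]
width: 0.0192
tcp_pos: [0.6409, -0.0383, 0.1475]
ft_force: [-4.0, -13.7, 7.5]
width: 0.0192
```

The jaw is snug on the tin, with about 13 N of reaction. Now the clamp arc.

```bash
python3 -c "
from h import *
print(np.array([.641,-.0385])-d(.37)); arc(.37,.82,4); print(); arc(.82,1.27,4); print(); arc(1.27,1.52,3)"
```

```text
[0.67721248 0.04170384]
-0.0117 0.0061 wz -0.215
-0.0226 0.0135 wz -0.430
-0.0327 0.0220 wz -0.645
-0.0417 0.0316 wz -0.859

-0.0079 0.0106 wz -0.215
-0.0145 0.0220 wz -0.430
-0.0199 0.0340 wz -0.645
-0.0238 0.0466 wz -0.859

-0.0020 0.0096 wz -0.159
-0.0032 0.0193 wz -0.318
-0.0036 0.0290 wz -0.477
```

```bash
python3 -m crank '[{"tx":-0.0117,"ty":0.0061,"tz":0,"wx":0,"wy":0,"wz":-0.215},{"tx":-0.0226,"ty":0.0135,"tz":0,"wx":0,"wy":0,"wz":-0.43},{"tx":-0.0327,"ty":0.022,"tz":0,"wx":0,"wy":0,"wz":-0.645},{"tx":-0.0417,"ty":0.0316,"tz":0,"wx":0,"wy":0,"wz":-0.86},{"tx":-0.0417,"ty":0.0316,"tz":0,"wx":0,"wy":0,"wz":-0.86}]'|egrep "tcp|ft_f|width|orie"
```

```text
tcp_pos: [0.6082, -0.0122, 0.1473]
orientation: [179.9, 0.0, 40.1]
ft_force: [-5.2, -6.4, 7.9]
width: 0.0195
```

```bash
python3 -m crank '[{"tx":-0.0079,"ty":0.0106,"tz":0,"wx":0,"wy":0,"wz":-0.215},{"tx":-0.0145,"ty":0.022,"tz":0,"wx":0,"wy":0,"wz":-0.43},{"tx":-0.0199,"ty":0.034,"tz":0,"wx":0,"wy":0,"wz":-0.645},{"tx":-0.0238,"ty":0.0466,"tz":0,"wx":0,"wy":0,"wz":-0.86},{"tx":-0.0238,"ty":0.0466,"tz":0,"wx":0,"wy":0,"wz":-0.86}]'|egrep "tcp|ft_f|width|orie"; python3 -m crank '[{"tx":-0.002,"ty":0.0096,"tz":0,"wx":0,"wy":0,"wz":-0.16},{"tx":-0.0032,"ty":0.0193,"tz":0,"wx":0,"wy":0,"wz":-0.32},{"tx":-0.0036,"ty":0.029,"tz":0,"wx":0,"wy":0,"wz":-0.48},{"tx":-0.0036,"ty":0.029,"tz":0,"wx":0,"wy":0,"wz":-0.48}]'|egrep "tcp|ft_f|width|orie"
```

```text
tcp_pos: [0.5915, 0.024, 0.1473]
orientation: [180.0, -0.1, 14.4]
ft_force: [-1.4, -2.1, 7.2]
width: 0.0194
tcp_pos: [0.5897, 0.0456, 0.1473]
orientation: [180.0, -0.2, 0.1]
ft_force: [0.5, -0.6, 5.7]
width: 0.0191
```

```bash
python3 -m crank '[{"tx":0,"ty":0.002,"tz":0,"wx":0,"wy":0,"wz":0},{"tx":0,"ty":0.002,"tz":0,"wx":0,"wy":0,"wz":0}]'|egrep "tcp|ft_f"; python3 -m crank '[{"tx":0,"ty":0,"tz":0,"wx":0,"wy":0,"wz":0},{"tx":0,"ty":0,"tz":0,"wx":0,"wy":0,"wz":0},{"tx":0,"ty":0,"tz":0,"wx":0,"wy":0,"wz":0}]' 0.45 |egrep "tcp|ft_f|width"; python3 -m crank '[{"tx":0,"ty":0,"tz":0.05,"wx":0,"wy":0,"wz":0},{"tx":0,"ty":0,"tz":0.1,"wx":0,"wy":0,"wz":0},{"tx":0,"ty":0,"tz":0.15,"wx":0,"wy":0,"wz":0},{"tx":-0.05,"ty":-0.05,"tz":0.18,"wx":0,"wy":0,"wz":0},{"tx":-0.1,"ty":-0.1,"tz":0.18,"wx":0,"wy":0,"wz":0},{"tx":-0.15,"ty":-0.15,"tz":0.18,"wx":0,"wy":0,"wz":0},{"tx":-0.18,"ty":-0.2,"tz":0.18,"wx":0,"wy":0,"wz":0},{"tx":-0.18,"ty":-0.25,"tz":0.18,"wx":0,"wy":0,"wz":0},{"tx":-0.18,"ty":-0.3,"tz":0.18,"wx":0,"wy":0,"wz":0},{"tx":-0.18,"ty":-0.35,"tz":0.18,"wx":0,"wy":0,"wz":0}]'
python3 - <<'E'
from h import *
a=cv2.resize(arm.grab_frame("top")[110:270,110:350],None,fx=3.2,fy=3.2,interpolation=cv2.INTER_CUBIC)
cv2.imwrite("pics/t3.png",a)
E
```

```text
tcp_pos: [0.5896, 0.0461, 0.1473]
ft_force: [1.1, -1.7, 6.1]
tcp_pos: [0.5882, 0.0462, 0.1455]
ft_force: [0.5, 0.5, -0.2]
width: 0.0352
clock: 14.85
tcp_pos: [0.4535, -0.1965, 0.281]
orientation: [-180.0, -0.0, 0.3]
ft_force: [1.5, 0.4, 0.1]
width: 0.0412
grasp_force: 0.0
```

View pics/t3.png

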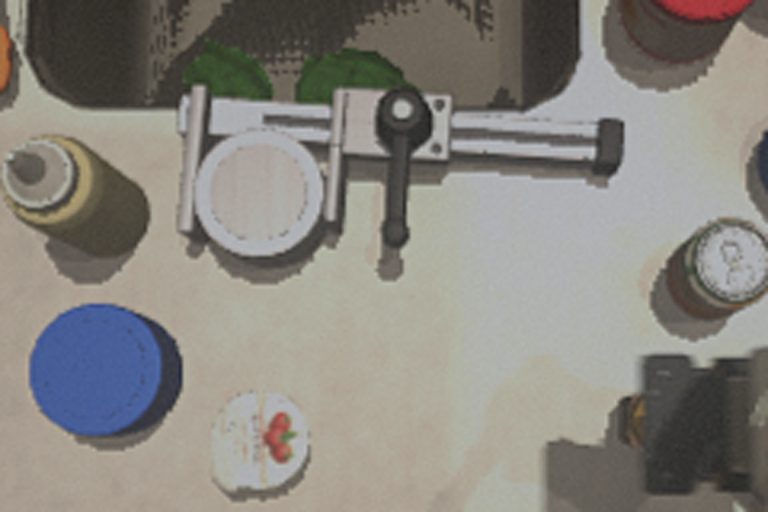

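The final top view shows the tin at (259,192) between the plate at (197,165) and the jaw at (335,165). The lever points straight out at (395,235), and the bystanders are unmoved. I'll check the tin's seat numerically before handing in.

```bash
python3 - <<'E'
from h import *
im=arm.grab_frame("top")
def bx(p):
    g=cv2.medianBlur(cv2.cvtColor(p,cv2.COLOR_BGR2GRAY),3)
    c=cv2.HoughCircles(g[140:280,110:340],cv2.HOUGH_GRADIENT,1,20,param1=80,param2=15,minRadius=17,maxRadius=23)[0]+[110,140,0]
    return c
print(bx(im)); c=bx(cv2.imread("pics/top0.png"))
f=lambda u,v:(110+(u+.5)/3.2-.5,110+(v+.5)/3.2-.5)
print(onz("top",*f(259,192),.073),"expected in place about .6235 .147; tub",onz("top",*f(260,443),.071))
E
```

```text
[[139.5        225.5         21.29999924]
 [189.5        169.5         20.20000076]]
[0.62303299 0.147395   0.073     ] expected in place about .6235 .147; tub [0.43995298 0.142115   0.071     ]
```

The tin is at (0.623, 0.147), within 1 mm of the fully seated position, so I'm handing in.

```bash
python3 -c "
from rig import arm
print(arm.close_job())"
```

```text
the job is handed in; nothing more can be done
None
```

The job is handed in at about 15 s of the 72 s allowed: the tin is held snugly between the stop and the end plate against the rail, the lever is clamped at about 1.25 rad of 1.27, and the bystanders still in the last camera view look unmoved (the gripper hid most of the spice jar).

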